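# Count along the pick-up rack and slide a carton into the third gap

### The job

The gaps of the pick-up rack are counted from the end where the counter bell stands. Starting with the end divider beside the bell, run a fingertip along the tops of the dividers, touching each one in turn up to the one where the third gap begins, then push the carton that stands out on the counter into that third gap until it is square against the back rail. Only push the carton along the counter, never lift or tip it, and leave the bell and the other things where they stand.

Things in the scene. Friction and masses are not known exactly. Their poses are not given: they have to be found in the camera images.
- rack: steel back rail of the pick-up rack, fixed upright on the counter: 440 mm long (its y), 41 mm high with the round bar on top. Origin on the counter at mid-length on its front face (towards the robot); x points away from the robot, square to the rail; y along it to the robot's left; z up. Five dividers make four gaps, 72 to 100 mm clear, unequal, floored by the bare counter, open towards -x.
- divider1: bamboo divider of the rack, a fixed upright plate standing on the counter: 8 mm thick (along its y), 60 mm high, reaching 64 mm out from the rail towards the robot. Its origin is on the counter, mid-thickness, at the rail's front face; its plate runs from there along its -x (x = 0 to -64 mm), z up, axes parallel to the rack's. The left end one, as the robot sees it.
- divider2: bamboo divider of the rack, a fixed upright plate standing on the counter: 8 mm thick (along its y), 60 mm high, reaching 64 mm out from the rail towards the robot. Its origin is on the counter, mid-thickness, at the rail's front face; its plate runs from there along its -x (x = 0 to -64 mm), z up, axes parallel to the rack's. Second from the left.
- divider3: bamboo divider of the rack, a fixed upright plate standing on the counter: 8 mm thick (along its y), 60 mm high, reaching 64 mm out from the rail towards the robot. Its origin is on the counter, mid-thickness, at the rail's front face; its plate runs from there along its -x (x = 0 to -64 mm), z up, axes parallel to the rack's. The middle one.
- divider4: bamboo divider of the rack, a fixed upright plate standing on the counter: 8 mm thick (along its y), 60 mm high, reaching 64 mm out from the rail towards the robot. Its origin is on the counter, mid-thickness, at the rail's front face; its plate runs from there along its -x (x = 0 to -64 mm), z up, axes parallel to the rack's. Fourth from the left.
- divider5: bamboo divider of the rack, a fixed upright plate standing on the counter: 8 mm thick (along its y), 60 mm high, reaching 64 mm out from the rail towards the robot. Its origin is on the counter, mid-thickness, at the rail's front face; its plate runs from there along its -x (x = 0 to -64 mm), z up, axes parallel to the rack's. The right end one.
- carton: the loose closed kraft takeaway carton on the open counter in front of the rack (robot's side), to be pushed in: 70 mm deep (x), 60 mm wide (y), 50 mm high, about 0.12 kg, slides easily. Origin at the centre of its underside, z up. It starts turned up to about 0.3 rad from the rack. Against the back rail its centre is 35 mm in front of the rail's front face and it stands about 6 mm out past the dividers' front ends.
- bell: chromed counter bell on a black foot, 84 mm across, 60 mm high, loose, standing just beyond one end of the rack (left or right, it varies): the rack is counted from this end. Origin at the centre of its underside.
- sugar_pot: white sugar pot with a wooden lid, 82 mm across, 86 mm high, loose, standing beyond the rack's other end. Not to be moved. Origin at the centre of its underside.
- waiting_carton: another closed carton, same 70 x 60 x 50 mm, loose, already standing in an end gap of the rack. Not to be moved. Origin at the centre of its underside.
- sauce_tub: lidded plastic sauce tub, white with a black lid, 64 mm across, 46 mm high, loose, standing in the end gap at the rack's other end. Not to be moved. Origin at the centre of its underside.
- squeeze_bottle: amber squeeze bottle, 52 mm across, 165 mm high, loose, on the counter in front of the rack's right end, about 345 mm right of its middle. Not to be moved. Origin at the centre of its underside.
- tongs: steel tongs, 230 mm long, 14 mm high, lying loose on the counter between the robot and its right. Not to be moved. Origin under their middle.
- weight_block: yellow block 65 x 30 x 28 mm, loose, weighing down the stack of kraft sheets (30 mm thick) at the robot's left. Not to be moved. Origin at the centre of its underside.
Not all that is in view belongs to the job. Leave any blue look-alike of the carton alone.

How it is judged (in metres and radians):
On the way, in this order (a step that is already met when the one before it is completed fails the run):
1. a finger touches the end divider on the bell's side (((y of bell in the frame of rack above 0 m and contact force between the fingers and divider1 above 0.3 N) or (not (y of bell in the frame of rack above 0 m) and contact force between the fingers and divider5 above 0.3 N))), for 0.03 s.
2. then the second divider from the bell's side (((y of bell in the frame of rack above 0 m and contact force between the fingers and divider2 above 0.3 N) or (not (y of bell in the frame of rack above 0 m) and contact force between the fingers and divider4 above 0.3 N))), for 0.03 s.
3. then the third divider, where the third gap begins (contact force between the fingers and divider3 above 0.3 N), for 0.03 s.
At the end, for the whole second after the job is handed in: the carton stands at rest on the counter in the third gap from the bell's end, upright, within 8 mm of the back rail and within 0.15 rad of square to it (((y of bell in the frame of rack above 0 m and y of carton in the frame of divider3 below -0.02 m and y of carton in the frame of divider4 above 0.02 m) or (not (y of bell in the frame of rack above 0 m) and y of carton in the frame of divider2 below -0.02 m and y of carton in the frame of divider3 above 0.02 m)) and x of carton in the frame of rack between -0.043 and -0.03 m and angle between the x axis of carton and the x axis of rack, either way round below 0.15 rad and angle between carton's own z axis and vertical below 0.1 rad and height (world z) of carton below 0.006 m and linear speed of carton below 0.01 m/s); the robot touches nothing.
It fails at once if the carton is lifted or tipped (height (world z) of carton above 0.012 m or angle between carton's own z axis and vertical above 0.35 rad).
It fails at once if the bell or the sugar pot is moved more than 20 mm (distance of any of bell, sugar_pot from where it was at the start of the episode above 0.02 m).
It fails at once if the sauce tub or the carton already in the rack is moved more than 20 mm (distance of any of waiting_carton, sauce_tub from where it was at the start of the episode above 0.02 m).
It fails at once if the squeeze bottle, tongs or paper weight is moved more than 20 mm (distance of any of squeeze_bottle, tongs, weight_block from where it was at the start of the episode above 0.02 m).
It also fails if it takes over 61 s, if anything falls off the work surface, if the arm or the gripper's body presses on something with over 40 N, if the wrist force passes 120 N, or if a joint passes its speed limit or range.

### The arm

A 7-joint arm with a two-finger parallel gripper is mounted at the origin on the work surface. World frame = base frame: x ahead of the robot, y to its left, z up, the work surface at z = 0. Lengths are in m, angles in degrees, forces in N, time in s.
With the tool pointing down it reaches from about 0.425 to 0.875 m from the base axis. Payload 4.7 kg.
Tool frame: the origin (TCP) lies at the very end of the fingers, on their centre line; the grasp point (between the pads) lies 19 mm behind it; z points along the fingers, y is the line along which they close (so a half turn about z gives the same grasp; the last joint's range is limited). The gripper opens to 87 mm and grips with 3 to 60 N. Pads are 19 mm wide; open, the fingers measure 117 mm over their backs; the gripper's body (75 mm by 190 mm) begins 51 mm behind the grasp point.
Start: joints at [-69.838, 18.392, -4.016, 83.108, 1.295, 78.541, -3.26], TCP at [0.215, 0.613, 0.223] pointing down, gripper open.
Joint ranges: [-163.93, 163.93], [-17.29, 119.83], [-79.2, 71.16], [3.27, 140.29], [-89.18, 269.18], [5.43, 117.66], [-154.24, 154.24]. Speed limits (degrees/s): [147.25, 147.25, 180, 180, 180, 180, 180].

### API

Orientations are given as [roll, pitch, yaw] about the fixed x, y, z axes, in that order (R = Rz(yaw) Ry(pitch) Rx(roll)).
In Python, from cell import telemetry, cams, env gives the robot as it stands.
- The arm moves only by the tool arm_command, never from a script. Its argument "series" is text: rows parted by semicolons, each of 5 numbers parted by spaces: the shift along the tool's x, y, z in mm, then the turn about the tool's z in rad, then the closure in counts, from 0 (fully open) to 255 (shut). A call has 1 to 20 rows; each row shifts and turns the commanded pose from where the row before left it, along the tool's axes as they then stand; what a row does not reach is not made up. A row lasts 1/12 s, in which the tool goes at most 41.7 mm and 7.16 degrees, less where a joint would pass 70% of its speed; a pose out of reach is approached as far as the arm can. A call is refused whole if a number of a shift passes 41.7 or a number of a turn 0.125, either way. A call with a gripper value outside its range is refused whole. The fingers move at their own pace and stop on an object; "squeeze" is the grip in N (left out, the last holds). Time passes only in rows, so rows that do not move let the fingers close. It gives the time, the measured TCP pose, the force, the opening and the grip force at its end, in the units of the state.
- telemetry.get_obs(): the state, without advancing time (a new reading comes with each control period).
- cams.read_camera(name): name is "side" or "top"; returns the picture (480x640x3 uint8, blue, green, red); there is no depth.
- cams.calibration(name): a dict with "K" (3x3 intrinsics, pixels), "origin" and "rotation" of the camera in the world. Camera axes: x right, y down, z forward; pixel columns grow to the right and rows downward; lengths in m; the calibration is good to about 2 mm. A picture is of the moment at which its call begins. calibration takes no time and is no camera call.
- env.sign_off(): hands the job in; it is judged then, once.
The state is a dict: "time_s": time; "qpos": joint angles; "joint_velocities": joint speeds; "effort": joint torques, N m; "tool_pos": TCP position; "tool_rot": TCP orientation; "force": force on the tool from outside, world axes, zero at the start; "wrist_torque": the same for the moment, N m; "grip_width": finger opening in m; "grasp_force": force on a finger pad.
Only numpy, scipy, OpenCV 4.12 (cv2) and the standard library are available. Lean on these libraries where they do the work, as an engineer would, in place of code of your own. Each camera call takes 0.05 s, during which the arm holds its last target. There are 200 camera calls.

## Working session

There is one attempt and no reset: what is moved stays moved. The work goes in short steps, Python scripts to look and compute and a tool call to move; the robot and the scene stay as the last step left them, time stands still between calls to the robot, and variables do not carry over. Pictures are saved under pics/ and viewed, at most 10 in all, crops included, and the job is handed in when it is done.

Besides the shell and the picture viewer there is one more tool, called after "Emit:" as a command line: name --argument value ..., lists and objects as JSON in quotes. arm_command: Moves the arm, as the interface text tells. Its arguments: {"type":"object","properties":{"series":{"type":"string"},"squeeze":{"type":"number"}},"required":["series"]}

```bash
mkdir -p pics
python3 - <<'E'
from cell import telemetry,cams
import cv2
for n in("top","side"):
    cv2.imwrite(f"pics/{n}0.png",cams.read_camera(n)); c=cams.calibration(n); print(n,c)
o=telemetry.get_obs(); print(o)
E
```

```text
top {'K': array([[498.66407442,   0.        , 321.05759809],
       [  0.        , 498.66407442, 244.37005768],
       [  0.        ,   0.        ,   1.        ]]), 'origin': array([0.26594518, 0.08449062, 1.44986517]), 'rotation': array([-172.24188734,    1.08428986,  -88.81399394])}
side {'K': array([[434.72850258,   0.        , 321.22059304],
       [  0.        , 434.72850258, 241.21998859],
       [  0.        ,   0.        ,   1.        ]]), 'origin': array([ 0.15585863, -0.634693  ,  0.65072043]), 'rotation': array([-126.58614179,   -1.30663599,  -21.7429935 ])}
{'time_s': 0.1, 'qpos': array([-69.8390703 ,  18.43627779,  -4.01494571,  83.17025195,
         1.29397891,  78.53984581,  -3.25859562]), 'joint_velocities': array([-0.0226811 , -0.09089192,  0.0112054 , -0.16416431, -0.00371905,
        0.02004754,  0.05279401]), 'effort': array([ 6.25309963e-05, -4.92571378e+01, -4.05836413e-01, -3.13398707e+01,
       -6.41697971e-02,  3.95439123e-02,  5.90406785e-05]), 'tool_pos': array([0.21528053, 0.61277455, 0.22153368]), 'tool_rot': array([-1.79898799e+02,  4.68973974e-03,  1.60649366e+02]), 'force': array([0.17722448, 0.03458327, 0.10669109]), 'wrist_torque': array([-0.00090132,  0.02120172,  0.001432  ]), 'grasp_force': 0.0, 'grip_width': 0.08712680538455747}
```

View pics/top0.png

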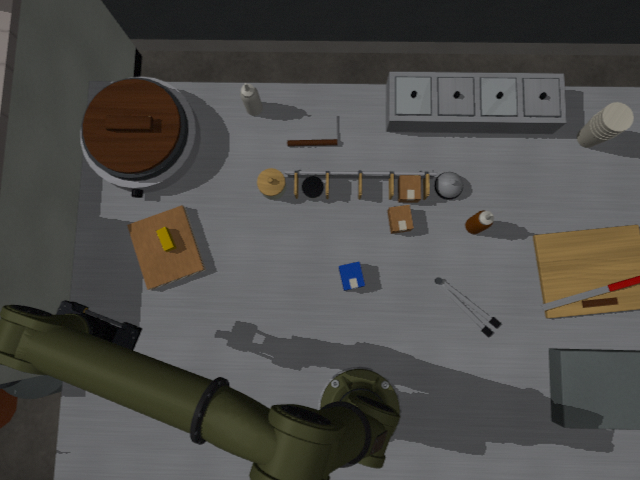

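View pics/side0.png

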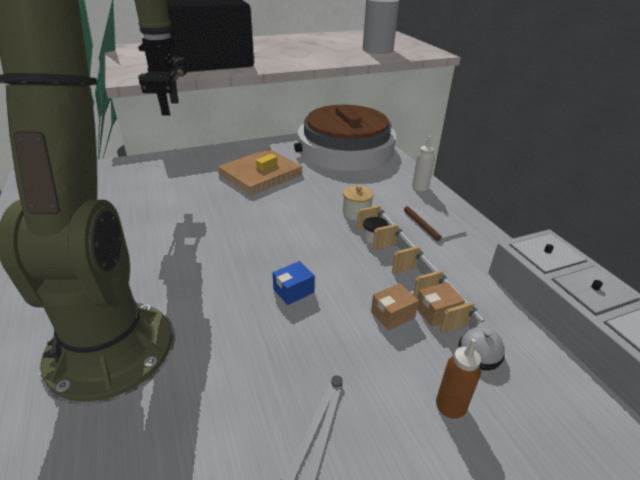

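The top view shows the bell right at (450,185) and the dividers at about x=428 (d5), 392 (d4), 360 (d3), 327 (d2) and 296 (d1), so the third gap is d3–d2. There are three box candidates: brown (400,219) loose in the open, brown (410,187) waiting in the end gap, and blue (352,277), the decoy. The one meant is (400,219). I'll confirm it in an enlarged crop.

```bash
python3 - <<'E'
import cv2
a=cv2.imread("pics/top0.png")[155:255,280:480][:, :]
a=cv2.resize(a,None,fx=4,fy=4,interpolation=cv2.INTER_CUBIC)
cv2.imwrite("pics/crop.png",cv2.convertScaleAbs(a,alpha=1.5))
E
cat > h.py <<'E'
import numpy as np
from scipy.spatial.transform import Rotation as R
from cell import cams
def w(n,u,v,z):
    c=cams.calibration(n);d=R.from_euler('xyz',c['rotation'],degrees=True).as_matrix()@np.linalg.solve(c['K'],[u,v,1.]);o=c['origin']
    return (o+d*(z-o[2])/d[2])
E
```

```text
(no output)
```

View pics/crop.png

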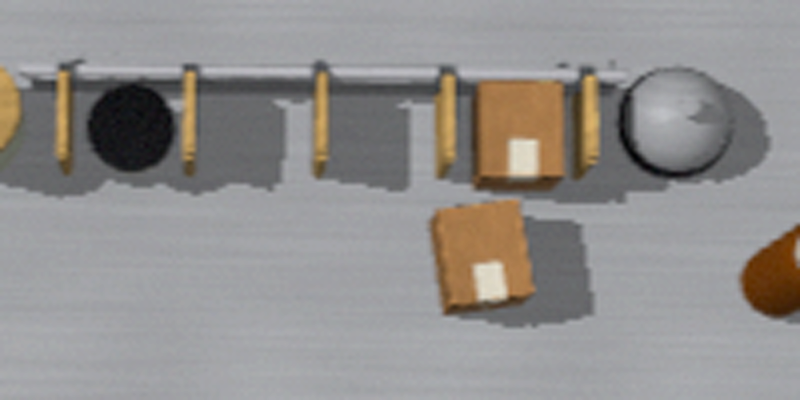

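The crop shows the kraft carton with top corners (432,213), (520,201), (533,287), (442,303), turned slightly, in front of the d4 gap. Divider tops are at x≈64/190/320/448/593 in crop pixels.

Run:
```python
from h import *
np.set_printoptions(precision=4,suppress=True)
f=lambda x,y,z:w('top',280+(x-1.5)/4,155+(y-1.5)/4,z)[:2]
for n,r,t in[('d1',(66,70),(64,162)),('d2',(191,70),(189,163)),('d3',(321,68),(320,165)),('d4',(450,72),(446,164)),('d5',(593,72),(594,162))]:
    print(n,f(*r,.06),f(*t,.06))
c=[f(*p,.05) for p in[(432,213),(520,201),(533,287),(442,303)]]
print(c,np.mean(c,0)); 
for a,b in((0,1),(1,2),(2,3),(3,0)): d=c[b]-c[a];print(np.hypot(*d),np.degrees(np.arctan2(*d[::-1])))
print('railends',f(25,75,.04),f(625,75,.04)); print('bell',f(677,120,.05),'waiting',f(520,110,.05), 'bottle',w('top',478,224,.05))
print('tongs',w('top',438,281,0),w('top',495,323,0))
print('blue',w('top',352,276,.05),'pot',w('top',271,182,.09))
# side check
for p in[(383,212),(398,231),(418,254),(443,279),(470,309)]:print('s',w('side',*p,.06))
```

```text
d1 [0.6629 0.1907] [0.5953 0.1902]
d2 [0.6642 0.1009] [0.596 0.101]
d3 [0.6671 0.0078] [0.596  0.0078]
d4 [ 0.6656 -0.0844] [ 0.5982 -0.0816]
d5 [ 0.6672 -0.1863] [ 0.6014 -0.1864]
[array([ 0.5647, -0.0729]), array([ 0.5745, -0.1356]), array([ 0.5124, -0.1446]), array([ 0.4997, -0.0802])] [ 0.5378 -0.1083]
0.06338191559323085 -81.12603329581137
0.06275109513957276 -171.76109270297
0.06559165470726758 101.10428674800501
0.06536225173800916 6.370017591977791
railends [0.6644 0.222 ] [ 0.671  -0.2132]
bell [ 0.6355 -0.2479] waiting [ 0.6411 -0.1358] bottle [ 0.5224 -0.3284  0.05  ]
tongs [ 0.3621 -0.2245  0.    ] [ 0.2454 -0.3852  0.    ]
blue [0.3681 0.0262 0.05  ] pot [0.6247 0.2582 0.09  ]
s [0.6556 0.1613 0.06  ]
s [0.6496 0.0752 0.06  ]
s [ 0.647  -0.0176  0.06  ]
s [ 0.6509 -0.1075  0.06  ]
s [ 0.6496 -0.1985  0.06  ]
```

Emit:
arm_command --series "0 0 0 0.1217 255;0 0 0 0.1217 255;0 0 0 0.1217 255;0 0 0 0.1217 255;0 0 0 0.1217 255;0 0 0 0.1217 255;0 0 0 0.1217 255;0 0 0 0.1217 255;0 0 0 0.1217 255;0 0 0 0.1217 255;-15 15 0 0 255;-25 25 0 0 255;-25 25 0 0 255;-25 25 0 0 255;-25 25 0 0 255;-25 25 0 0 255;-25 25 0 0 255;-25 25 0 0 255;-25 25 0 0 255;-25 25 0 0 255" --squeeze 20

```text
time_s: 1.77
tool_pos: [0.46, 0.3756, 0.2223]
tool_rot: [-180.0, 0.0, 90.9]
force: [0.6, 0.3, 0.3]
grip_width: 0.0006
grasp_force: 0.0
```

Emit:
arm_command --series "-32 9 3 0 255;-32 9 3 0 255;-32 9 3 0 255;-32 9 3 0 255;-32 9 3 0 255;-32 9 3 0 255;-32 9 3 0 255;-32 9 3 0 255;-32 9 3 0 255;-32 9 3 0 255;-32 9 3 0 255;-32 9 3 0 255;-32 9 3 0 255;-32 9 3 0 255;-32 9 3 0 255;-32 9 3 0 255;-32 9 3 0 255;0 0 0 0 255;0 0 0 0 255"

```text
time_s: 3.35
tool_pos: [0.62, -0.1673, 0.1707]
tool_rot: [-179.9, 0.1, 90.6]
force: [0.3, 0.4, -0.7]
grip_width: 0.0007
grasp_force: 0.0
```

Emit:
arm_command --series "-10 6 20 0 255;-10 6 20 0 255;0 0 20 0 255;0 0 20 0 255;0 0 15 0 255;0 0 0 0 255;0 0 0 0 255"

```text
time_s: 3.93
tool_pos: [0.6328, -0.1821, 0.0758]
tool_rot: [-179.9, -0.1, 91.0]
force: [0.8, -0.0, 0.6]
grip_width: 0.0003
grasp_force: 0.0
```

Run:
```python
import cv2
from cell import cams,telemetry
a=cams.read_camera('side')[230:380,330:530]
b=cams.read_camera('top')[120:270,340:540]
f=lambda a:cv2.convertScaleAbs(cv2.resize(a,None,fx=2,fy=2,interpolation=cv2.INTER_CUBIC),alpha=1.4)
a=f(a);b=f(b)
cv2.imwrite('pics/c1.png',cv2.hconcat([a,b])); print(telemetry.get_obs()['tool_pos'])
```

```text
[ 0.63417158 -0.1833193   0.07785477]
```

View pics/c1.png

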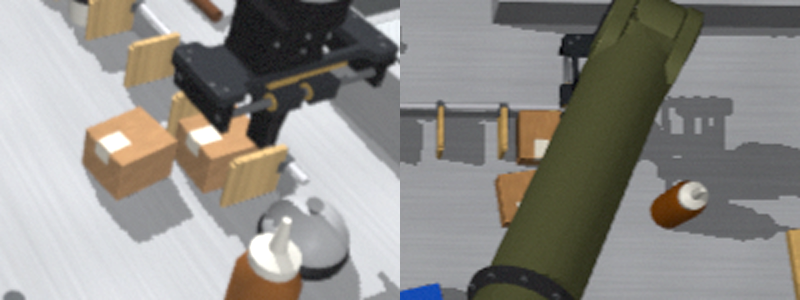

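The side crop has the closed fingertip at about (262,147), i.e. full-image (461,303). The d5 top edge runs from (222,180) to (282,150), i.e. (441,320) to (471,305). I'll check these against the projection.

Run:
```python
from h import *
np.set_printoptions(precision=4,suppress=True)
def proj(n,p):
    c=cams.calibration(n);q=c['K']@(R.from_euler('xyz',c['rotation'],degrees=True).as_matrix().T@(np.array(p)-c['origin']));return q[:2]/q[2]
crop=lambda p:(proj('side',p)-[330,230])*2
print('tcp',crop([.634,-.183,.078]))
for y in(-.1863,-.17):print('d5',crop([.6014,y,.06]),crop([.666,y,.06]))
print(w('side',441,320,.06),w('side',471,305,.06), 'd4',w('side',330+167/2,230+102/2,.06))
```

```text
tcp [260.603  137.6233]
d5 [230.0711 162.1369] [286.1015 145.2265]
d5 [220.1972 150.5967] [275.6672 134.1958]
[ 0.581 -0.203  0.06 ] [ 0.6581 -0.1903  0.06  ] d4 [ 0.5902 -0.0916  0.06  ]
```

Emit:
arm_command --series "-4 0 6 0 255;0 0 5 0 255;0 0 2 0 255;0 0 2 0 255;0 0 1 0 255;0 0 0 0 255;0 0 0 0 255"

```text
time_s: 4.62
tool_pos: [0.6335, -0.1881, 0.0606]
tool_rot: [180.0, -0.0, 90.9]
force: [0.5, 0.1, 0.5]
grip_width: 0.0004
grasp_force: 0.0
```

Emit:
arm_command --series "0 0 1 0 255;0 0 1 0 255;0 0 0 0 255;0 0 0 0 255"

```text
time_s: 4.95
tool_pos: [0.6336, -0.1882, 0.0604]
tool_rot: [180.0, -0.0, 90.9]
force: [-3.9, 1.2, 10.2]
grip_width: 0.0007
grasp_force: 4.8
```

Emit:
arm_command --series "0 0 -10 0 255;26 0 0 0 255;26 0 0 0 255;26 0 0 0 255;26 0 0 0 255;0 0 0 0 255;0 0 5 0 255;0 0 3 0 255;0 0 1 0 255;0 0 1 0 255;0 0 0 0 255;0 0 0 0 255"

```text
time_s: 5.95
tool_pos: [0.6318, -0.0846, 0.0604]
tool_rot: [180.0, -0.1, 90.8]
force: [-4.1, 2.9, 11.2]
grip_width: 0.0004
grasp_force: 5.7
```

Emit:
arm_command --series "0 0 -10 0 255;23 0 0 0 255;23 0 0 0 255;23 0 0 0 255;23 0 0 0 255;0 0 0 0 255;0 0 5 0 255;0 0 3 0 255;0 0 1 0 255;0 0 1 0 255;0 0 0 0 255;0 0 0 0 255"

```text
time_s: 6.95
tool_pos: [0.6303, 0.0058, 0.0604]
tool_rot: [180.0, -0.0, 90.7]
force: [-4.7, 2.2, 11.4]
grip_width: 0.0005
grasp_force: 5.9
```

All three dividers have been touched. Next I go round to the right side of the carton with the fingers opened to about 40 mm.

Emit:
arm_command --series "0 0 -30 0 138;0 0 -40 0 138;-20 -14 0 0 138;-28 -14 0 0 138;-28 -14 0 0 138;-28 -14 0 0 138;-28 -14 0 0 138;-28 -14 0 0 138;-19 -14 0 0 138;0 0 0 0 138;0 0 25 0 138;0 0 25 0 138;0 0 25 0 138;0 0 15 0 138;0 0 10 0 138;0 0 5 0 138;0 0 0 0 138"

```text
time_s: 8.37
tool_pos: [0.5343, -0.1735, 0.0227]
tool_rot: [-179.9, 0.0, 90.8]
force: [0.2, 0.4, -0.1]
grip_width: 0.0402
grasp_force: 0.0
```

Run:
```python
import cv2
from cell import cams,telemetry
a=cams.read_camera('side')[210:360,330:530]
b=cams.read_camera('top')[150:300,300:500]
f=lambda a:cv2.convertScaleAbs(cv2.resize(a,None,fx=2,fy=2,interpolation=cv2.INTER_CUBIC),alpha=1.4)
cv2.imwrite('pics/c2.png',cv2.hconcat([f(a),f(b)])); print(telemetry.get_obs()['tool_pos'])
```

```text
[ 0.53562922 -0.17342763  0.02431107]
```

View pics/c2.png

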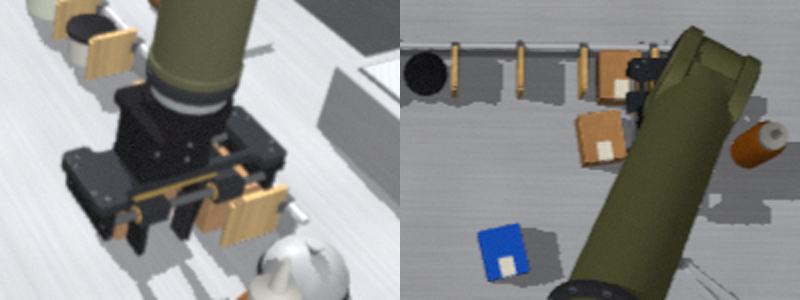

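The carton is at top-crop (601,138), unmoved, with the fingers to its right and the body clear. Now I push left, slowly.

Emit:
arm_command --series "0 0 8 0 138;8 0 0 0 138;8 0 0 0 138;6 0 0 0 138;6 0 0 0 138;6 0 0 0 138;8 0 0 0 138;8 0 0 0 138;8 0 0 0 138;8 0 0 0 138;8 0 0 0 138;8 0 0 0 138;8 0 0 0 138;6 0 0 0 138;4 0 0 0 138;2 0 0 0 138;0 0 0 0 138"

```text
time_s: 9.88
tool_pos: [0.5334, -0.0699, 0.0155]
tool_rot: [-180.0, -0.0, 91.0]
force: [0.2, 0.4, 0.3]
grip_width: 0.0397
grasp_force: 0.0
```

Run:
```python
import cv2
from cell import cams,telemetry
a=cams.read_camera('side')[210:360,330:530]
b=cams.read_camera('top')[150:300,300:500]
f=lambda a:cv2.convertScaleAbs(cv2.resize(a,None,fx=2,fy=2,interpolation=cv2.INTER_CUBIC),alpha=1.4)
cv2.imwrite('pics/c3.png',cv2.hconcat([f(a),f(b)])); print(telemetry.get_obs()['tool_pos'])
```

```text
[ 0.53314169 -0.07029319  0.0153318 ]
```

View pics/c3.png

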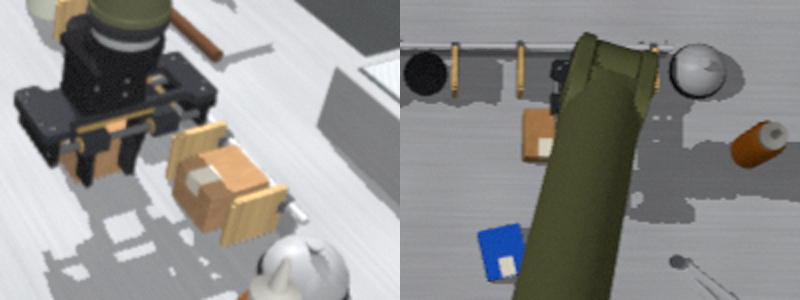

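The carton has squared against the fingers, its top at top-crop (523–555, 110–160). I'll continue to the gap's centre line.

Emit:
arm_command --series "4 0 0 0 138;8 0 0 0 138;8 0 0 0 138;8 0 0 0 138;8 0 0 0 138;8 0 0 0 138;8 0 0 0 138;8 0 0 0 138;8 0 0 0 138;7 0 0 0 138;5 0 0 0 138;3 0 0 0 138;2 0 0 0 138;0 0 0 0 138;-4 0 0 0 138;-15 0 0 0 138;-20 0 0 0 138;-30 0 0 0 138;0 0 0 0 138"

```text
time_s: 11.57
tool_pos: [0.533, -0.0622, 0.0161]
tool_rot: [179.9, 0.2, 90.5]
force: [-0.3, -0.3, 0.8]
grip_width: 0.04
grasp_force: 0.0
```

Run:
```python
import cv2
from cell import cams,telemetry
b=cams.read_camera('top')[155:255,280:480]
cv2.imwrite('pics/c4.png',cv2.convertScaleAbs(cv2.resize(b,None,fx=4,fy=4,interpolation=cv2.INTER_CUBIC),alpha=1.5)); print(telemetry.get_obs()['tool_pos'])
```

```text
[ 0.53298163 -0.05932014  0.01590901]
```

View pics/c4.png

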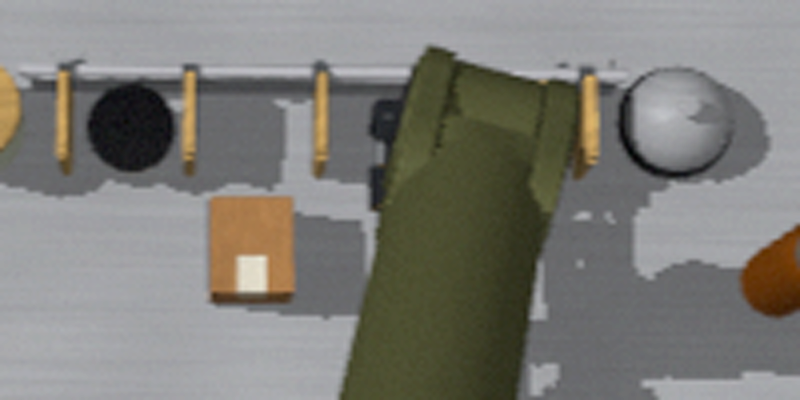

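The carton is square at crop (210–294, 197–302), centred at 252 against the gap centre at 255. Next I go in front of it and turn the gripper 90°.

Emit:
arm_command --series "0 0 -35 0 138;0 -20 -35 0 138;19 -20 0 0 138;31 -18 0 0 138;31 0 0 0 138;31 0 0 0 138;0 0 0 -0.1208 138;0 0 0 -0.1208 138;0 0 0 -0.1208 138;0 0 0 -0.1208 138;0 0 0 -0.1208 138;0 0 0 -0.1208 138;0 0 0 -0.1208 138;0 0 0 -0.1208 138;0 0 0 -0.1208 138;0 0 0 -0.1208 138;0 0 0 -0.1208 138;0 0 0 -0.1208 138;0 0 0 -0.1208 138;0 0 0 0 138"

```text
time_s: 13.28
tool_pos: [0.4733, 0.0566, 0.0856]
tool_rot: [180.0, 0.0, -178.9]
force: [-0.7, -0.4, -0.4]
grip_width: 0.04
grasp_force: 0.0
```

Emit:
arm_command --series "0 0 25 0 138;0 0 25 0 138;0 0 14 0 138;0 0 6 0 138;0 0 0 0 138;-8 0 0 0 138;-8 0 0 0 138;-7 0 0 0 138;-7 0 0 0 138;-7 0 0 0 138;-8 0 0 0 138;-8 0 0 0 138;-8 0 0 0 138;-8 0 0 0 138;-8 0 0 0 138;-8 0 0 0 138;-5 0 0 0 138;-3 0 0 0 138;0 0 0 0 138"

```text
time_s: 14.87
tool_pos: [0.5674, 0.0577, 0.0156]
tool_rot: [-180.0, 0.1, -179.1]
force: [-0.3, -0.4, 0.6]
grip_width: 0.0399
grasp_force: 0.0
```

Run:
```python
import cv2
from cell import cams,telemetry
a=cams.read_camera('side')[200:300,330:480]
b=cams.read_camera('top')[155:255,280:410]
f=lambda a:cv2.convertScaleAbs(cv2.resize(a,(400,int(400*a.shape[0]/a.shape[1])),interpolation=cv2.INTER_CUBIC),alpha=1.4)[:266]
cv2.imwrite('pics/c5.png',cv2.hconcat([f(a),f(b)])); o=telemetry.get_obs();print(o['tool_pos'],o['force'])
```

```text
[0.5666834  0.05770664 0.01554868] [-0.36592586 -0.08170822 -0.06396374]
```

View pics/c5.png

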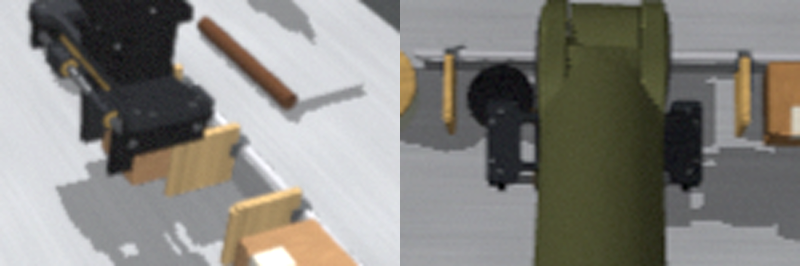

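The carton is between d3 and d2 in the side crop, about 15 mm short of the rail. I'll push gently until it touches.

Emit:
arm_command --series "-3 0 0 0 138;-3 0 0 0 138;-3 0 0 0 138;-2 0 0 0 138;-1 0 0 0 138;0 0 0 0 138;0 0 0 0 138"

```text
time_s: 15.55
tool_pos: [0.5787, 0.058, 0.0157]
tool_rot: [180.0, 0.0, -179.1]
force: [-0.6, -0.2, 0.5]
grip_width: 0.0399
grasp_force: 0.0
```

Emit:
arm_command --series "-1 0 0 0 138;-1 0 0 0 138;-1 0 0 0 138;-1 0 0 0 138;0 0 0 0 138;0 0 0 0 138"

```text
time_s: 16.05
tool_pos: [0.5826, 0.0581, 0.0156]
tool_rot: [180.0, 0.0, -179.1]
force: [-0.7, 0.1, 0.7]
grip_width: 0.0398
grasp_force: 0.3
```

Emit:
arm_command --series "-1 0 0 0 138;-1 0 0 0 138;0 0 0 0 138;0 0 0 0 138"

```text
time_s: 16.38
tool_pos: [0.5832, 0.0581, 0.0154]
tool_rot: [180.0, -0.2, -179.1]
force: [-5.6, 1.0, 3.3]
grip_width: 0.0399
grasp_force: 2.5
```

Contact with the rail at -5.6 N. Now I back off and rise clear.

Emit:
arm_command --series "3 0 0 0 138;10 0 0 0 138;20 0 0 0 138;30 0 0 0 138;30 0 0 0 138;0 0 -30 0 138;0 0 -40 0 138;0 -41 -30 0 138;0 -41 0 0 138;0 -41 0 0 138;0 -41 0 0 138;0 -41 0 0 138;0 0 0 0 138;0 0 0 0 138"

```text
time_s: 17.55
tool_pos: [0.4946, -0.1442, 0.1105]
tool_rot: [-179.9, 0.1, -179.5]
force: [0.9, 1.6, -0.6]
grip_width: 0.0402
grasp_force: 0.0
```

Run:
```python
import cv2
from cell import cams,telemetry
b=cams.read_camera('top')[155:255,280:480]
cv2.imwrite('pics/c6.png',cv2.convertScaleAbs(cv2.resize(b,None,fx=4,fy=4,interpolation=cv2.INTER_CUBIC),alpha=1.5)); print(telemetry.get_obs()['tool_pos'])
```

```text
[ 0.49471429 -0.14168955  0.11025878]
```

View pics/c6.png

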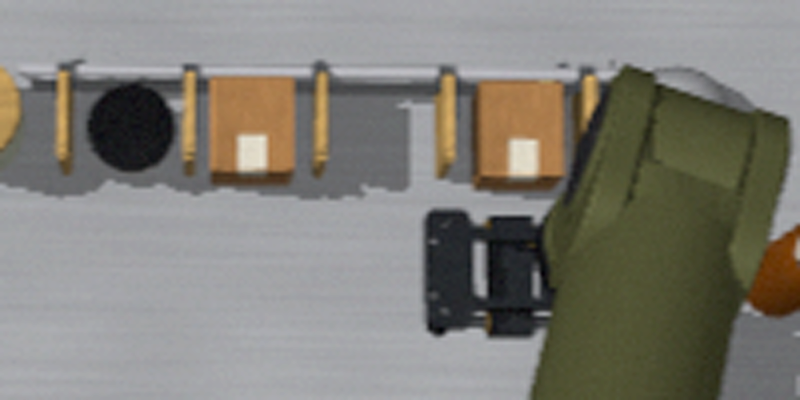

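The carton sits square against the rail at crop (210–294, 78–185), between d2 and d3. The other things in the crop that the arm does not hide are where they stood, and the arm is clear.

```bash
python3 -c "
from cell import env
print(env.sign_off())"
```

```text
the job is handed in; nothing more can be done
None
```

I touched dividers 5, 4 and 3 in turn from the bell's (right) end, pushed the carton into the third gap until it met the back rail, and handed the job in; the last picture shows it square there, but sign-off returned no verdict.

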